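# Spread a circlip and hold it in the clutch-shaft groove

## Task

Take the blue-handled circlip pliers out of their wooden stand, put their tips between the two ears of the open steel circlip lying on the cardboard carton, squeeze the handles fully to spread it, and with the pliers slide it over the nose of the clutch shaft, down to its groove, until it lies flat on the brass thrust washer. Finish there while holding: keep the handles squeezed and the clip spread round the groove, and do not let go, so that I can check that it sits square before it closes. Do not disturb the bearing, the piston and the valve spring standing near.

Things in the scene. Friction and masses are not known exactly. Their poses are not given: they have to be found in the camera images.
- plier_grip (a point): blue-handled circlip pliers, 145 mm long, 0.17 kg, upright, tips down, in a wooden stand: point midway between the handles, 65 mm above the pivot. z up along the tool, y from handle to handle (squeeze along it), x across the flat. Handles: flat bars 14 mm wide (x), 31 to 84 mm above the pivot, 50 mm over their outsides here at rest (3 mm more per 10 mm up), 30 mm and parallel when squeezed
- plier_pivot (a point): pivot of the pliers, 73 mm above the bench at the start, same axes (those of the +y lever, which turns by half the squeeze angle about x). A spring opens the handles: 7 N to begin squeezing, 14 N at the stop. Pads closed to about 53 mm at the grip point just bite on the splayed handles a little higher up and carry the tool with its tips nearly together
- plier_tips (a point): point between the tips' ends, 61 mm below the pivot. Squeezing moves the tips apart. Each has a V groove on its outer side that takes one ear of the clip and levels it; groove centre 5.3 mm above the ends; tips 10 mm across the flat (x); over both lips (y) 14 mm at rest, 33 mm squeezed. Squeezing also lowers them 2 to 5 mm against a still hand: start with the grooves 0 to 3 mm above the clip's height
- plier_squeeze (a joint): angle between the two levers of the pliers, rad: 0 at rest (tips together), 0.316 fully squeezed against the stop (tips apart)
- stand: wooden plier stand 58 x 85 mm (x, y), 74 mm high, fixed; origin under its centre on the bench. The pliers stand in an upright slot 12.6 x 27.5 mm in its middle, whose floor is 12 mm above the bench, so lift them 70 mm straight up. Four short hex keys stand up to 18 mm above it along its +x edge
- clip_centre (a point): steel circlip (sprung snap ring) lying flat on a carton, 3 mm thick, 42 mm outside, 20 g: centre of the ring, half-way up. x points from the centre out through the gap between its two long ears, z up. Spread by fully squeezed pliers its bore is 31 mm or more, its own spring (5 N) keeps it level in the tips' grooves, and this point lies about 23 mm from the tips
- clip_gap (a point): point in the clip's gap where the pliers' tips belong, 23 mm from the ring's centre along the clip's x, half-way up the thickness; same axes. The ears lie at either side of it (y), reach 29 mm out from the ring's centre and are 19 mm apart here when free (17 at their ends), 28 mm when spread. They jut 14 mm out over the edge of the carton, with free air below
- gasket_carton: flat cardboard carton 100 x 70 mm (x, y), 22 mm high, fixed; origin under its centre on the bench. The clip lies on it, the ears over its -x edge
- clip_left (a joint): how far the clip's arm on its +y side is sprung open, rad: 0 free, 0.13 to 0.16 when spread by fully squeezed pliers with the ears in the grooves; more than 0.175 when the ears sit above the grooves (tips were too low)
- clip_right (a joint): the same for the arm on its -y side
- groove (a point): clutch basket, 121 mm, fixed on a wooden block 124 mm square, with an upright steel shaft stub in its middle: point on the shaft's axis at the top of the brass thrust washer (39 mm diameter), 74 mm above the bench; z up the shaft. Groove (25 mm diameter) from here to 5 mm up; then the shaft is 28.4 mm thick to 14 mm up; then a nose tapers to 16 mm at 20 mm up. All else is lower. Pressed too deep, the clip rocks, ears down
- bearing: bystander: ball bearing lying flat, 62 mm diameter, 16 mm high; origin under its centre
- piston: bystander: piston standing upright, 66 mm diameter, 57 mm high; origin under its centre
- valve_spring: bystander: coil spring standing upright, 30 mm diameter, 42 mm high; origin under its centre

How it is judged:
By the outcome, as a careful person would: the job done as asked, in the order asked, and still so for the second after the job is handed in, while the arm keeps its last pose, push and grip.
It also fails if it takes over 48 s, if anything falls off the work surface, if the arm or the gripper's body presses on something with over 40 N, if the wrist force passes 120 N, or if a joint passes its speed limit or range.

## Robot

A 6-joint arm with a two-finger parallel gripper is mounted at the origin on a cart in front of the work surface, level with it; the furniture and walls round the work are solid. World frame = base frame: x ahead of the robot, y to its left, z up, the work surface at z = 0. Lengths are in m, angles in degrees, forces in N, time in s.
With the tool pointing down it reaches from about 0.4 to 0.825 m from the base axis. Payload 7 kg.
Tool frame: the origin (TCP) lies midway between the tips of the shut fingers; the grasp point (between the pads) lies 19 mm behind it; z points along the fingers, y is the line along which they close (so a half turn about z gives the same grasp; the last joint's range is limited). The gripper opens to 88 mm and grips with 3 to 60 N. Pads are 19 mm wide; open, the fingers measure 130 mm over their backs; the gripper's body (78 mm by 193 mm) begins 47 mm behind the grasp point.
Start: joints at [81.652, 20.546, 0.682, 0, -70.136, -16.507], TCP at [0.284, 0.612, 0.227] pointing down, gripper open.
Joint ranges: [-176.03, 176.03], [-82.01, 121.73], [-58.28, 71.71], [-173.87, 95.51], [-174.79, -0.11], [-173.66, 173.66]. Speed limits (degrees/s): [136.94, 136.94, 172.46, 180, 180, 180].

## Interface

Orientations are given as [roll, pitch, yaw] about the fixed x, y, z axes, in that order (R = Rz(yaw) Ry(pitch) Rx(roll)).
In Python, from plant import r gives the robot as it stands. The module is installed in compiled form; this text tells all that it offers.
- The arm moves only by the tool play_rows, never from a script. Its argument "rows" is a list of rows, each an object with "slide": the shift along the tool's x, y, z as a fraction of full scale, a list of three; "delta_rot": the turn, a rotation vector about the tool's x, y, z as a fraction of full scale, a list of three; "fingers": the opening, from -1 (shut) to 1 (fully open). In form: [{"slide": [x, y, z], "delta_rot": [rx, ry, rz], "fingers": fingers}, ...]. A call has 1 to 8 rows; each row shifts and turns the commanded pose from where the row before left it, along the tool's axes as they then stand; what a row does not reach is not made up. Full scale, the value 1, is 0.15 m for a shift and 0.08 rad for a turn. A row lasts 1/8 s, in which the tool goes at most 62.5 mm and 10.7 degrees, less where a joint would pass 70% of its speed; a pose out of reach is approached as far as the arm can. A call with a number of a shift or a turn outside -1 to 1 is refused whole. A call with a gripper value outside its range is refused whole. The fingers move at their own pace and stop on an object; "squeeze" is the grip in N (left out, the last holds). Time passes only in rows, so rows that do not move let the fingers close. It gives the time, the measured TCP pose, the force, the opening and the grip force at its end, in the units of the state.
- r.get_state(): the state, without advancing time (a new reading comes with each control period).
- r.capture(name): name is "scene" or "top"; returns a dict with "image" (384x512x3 uint8, blue, green, red), "fx", "fy", "cx", "cy" (pixels), "R" (3x3) and "t" (3): a world point X has camera coordinates R X + t. Camera axes: x right, y down, z forward; pixel columns grow to the right and rows downward; lengths in m; the calibration is good to about 2 mm. A picture is of the moment at which its call begins. There is no depth.
- r.close_job(): hands the job in; it is judged then, once.
The state is a dict: "time_s": time; "joints": joint angles; "qd": joint speeds; "joint_torque": joint torques, N m; "tcp_pos": TCP position; "eef_rot": TCP orientation; "contact_force": force on the tool from outside, world axes, zero at the start; "moment": the same for the moment, N m; "gripper_width": finger opening in m; "gripper_force": force on a finger pad.
Only numpy, scipy, OpenCV 4.12 (cv2) and the standard library are available. Lean on these libraries where they do the work, as an engineer would, in place of code of your own. Each camera call takes 0.05 s, during which the arm holds its last target. There are 200 camera calls.

## Working session

There is one attempt and no reset: what is moved stays moved. The work goes in short steps, Python scripts to look and compute and a tool call to move; the robot and the scene stay as the last step left them, time stands still between calls to the robot, and variables do not carry over. Pictures are saved under pics/ and viewed, at most 10 in all, crops included, and the job is handed in when it is done.

Besides the shell and the picture viewer there is one more tool, called after "Call:" by a JSON object that holds its "method" and its "body", one argument or row to a line. play_rows: Moves the arm, as the interface text tells. Shift numbers are shares of 0.15 m and turn numbers shares of 0.08 rad, none past 1 either way. Its arguments: {"type":"object","properties":{"rows":{"type":"array"},"squeeze":{"type":"number"}},"required":["rows"]}

```bash
mkdir -p pics; cat > h.py <<'E'
from plant import r
import cv2, numpy as np
from scipy.spatial.transform import Rotation as Ro
def cap(n,fn=None,crop=None,scale=1):
    c=r.capture(n); im=np.array(c["image"])
    if fn:
        o=im if crop is None else im[crop[1]:crop[3],crop[0]:crop[2]]
        cv2.imwrite("pics/"+fn,cv2.resize(o,None,fx=scale,fy=scale,interpolation=cv2.INTER_CUBIC))
    return c,im
def ray(c,u,v):
    R=np.array(c["R"]);t=np.array(c["t"])
    d=R.T@np.array([(u-c["cx"])/c["fx"],(v-c["cy"])/c["fy"],1]);return -R.T@t,d
def onz(c,u,v,z):
    o,d=ray(c,u,v);return o+d*(z-o[2])/d[2]
def tri(c1,p1,c2,p2):
    o1,d1=ray(c1,*p1);o2,d2=ray(c2,*p2)
    s=np.linalg.lstsq(np.c_[d1,-d2],o2-o1,rcond=None)[0]
    a,b=o1+d1*s[0],o2+d2*s[1];return (a+b)/2,np.linalg.norm(a-b)
def proj(c,X):
    p=np.array(c["R"])@np.array(X)+np.array(c["t"]);return c["fx"]*p[0]/p[2]+c["cx"],c["fy"]*p[1]/p[2]+c["cy"]
E
python3 - <<'E'
from h import *
s=r.get_state(); print(s)
a,ia=cap("scene"); b,ib=cap("top")
cv2.imwrite("pics/a.png",cv2.resize(ia,(800,600),interpolation=cv2.INTER_CUBIC)); cv2.imwrite("pics/b.png",cv2.resize(ib,(800,600),interpolation=cv2.INTER_CUBIC))
for c in(a,b): print(c["fx"],c["cx"],c["cy"],np.round(c["R"],3),-np.array(c["R"]).T@c["t"])
E
```

```text
{'time_s': 0.0, 'joints': array([ 8.16523166e+01,  2.05929314e+01,  6.33568389e-01, -2.13603823e-02,
       -7.01366251e+01, -1.65071821e+01]), 'qd': array([ 0.09819013,  0.01260165, -0.00598397, -0.00242924, -0.00535991,
       -0.04176611]), 'joint_torque': array([-3.95219777e-04, -5.82717597e+01,  2.93045783e+01,  6.99737549e+00,
        6.94096714e-03, -1.48094314e-04]), 'tcp_pos': array([0.28352368, 0.61201683, 0.22560035]), 'eef_rot': array([ 1.79902262e+02, -8.02414101e-03, -2.48621332e+01]), 'contact_force': array([-0.12457933,  0.42275728,  0.51106257]), 'moment': array([-0.01023436,  0.0466424 ,  0.0083241 ]), 'gripper_force': 0.0, 'gripper_width': 0.0875260578259249}
485.1880290138318 254.31244196980015 188.36902773877128 [[ 0.465 -0.885 -0.014]
 [-0.604 -0.305 -0.736]
 [ 0.647  0.35  -0.677]] [-0.04749681 -0.07920444  0.69203088]
423.9086165935623 250.31262431544468 194.50331154582702 [[-0.025 -1.    -0.009]
 [-0.99   0.026 -0.138]
 [ 0.139  0.005 -0.99 ]] [0.39528569 0.22986372 0.95767011]
```

View pics/a.png

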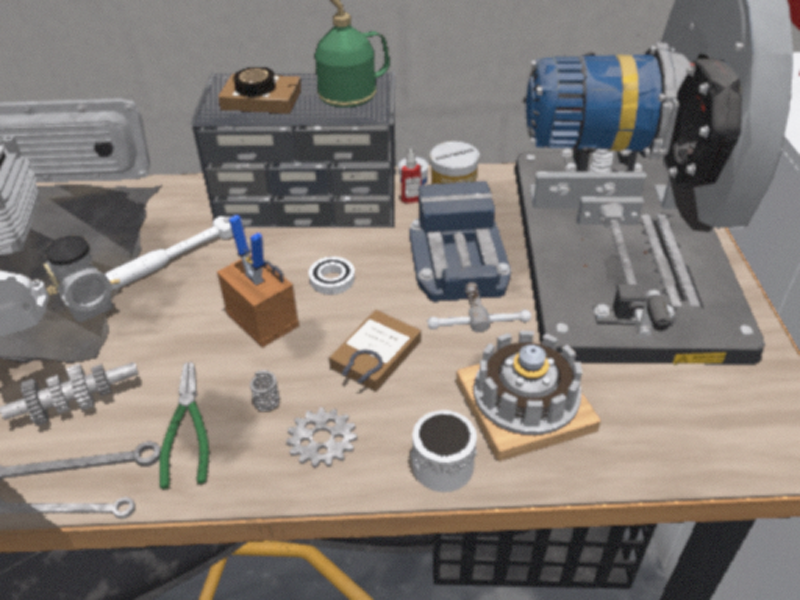

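View pics/b.png

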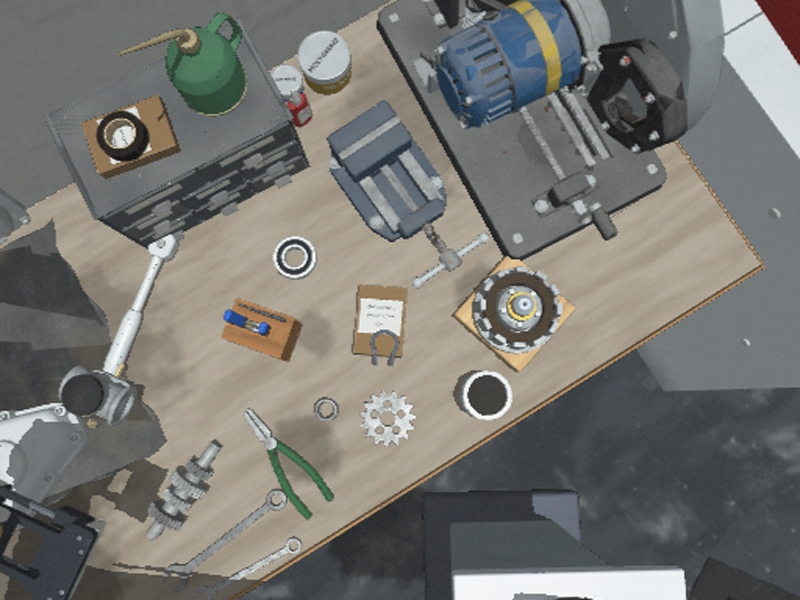

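Both views show the whole layout. In the top view (800x600 scaling) the pliers are at (247,322), the clip at (383,345) with its ears pointing down the image, and the shaft at (522,305). Next I'll measure these.

```bash
python3 - <<'E'
from h import *
a,ia=cap("scene"); b,ib=cap("top")
def blobs(im,box,lo,hi,mn=15):
    x0,y0,x1,y1=box; h=cv2.cvtColor(im[y0:y1,x0:x1],cv2.COLOR_BGR2HSV)
    m=cv2.inRange(h,np.array(lo),np.array(hi)); n,l,s,c=cv2.connectedComponentsWithStats(m)
    return m,[(s[i,4],np.round(c[i]+[x0,y0],1),cv2.minAreaRect(np.argwhere(l==i)[:,::-1].astype(np.float32)+np.float32([x0,y0]))) for i in range(1,n) if s[i,4]>=mn]
S=0.64
bb=[int(v*S) for v in(210,300,290,345)]; ab=[int(v*S) for v in(220,205,280,280)]
for nm,im,bx in(("top",ib,bb),("scene",ia,ab)):
    print(nm,"blue",*blobs(im,bx,(105,140,60),(130,255,255),6)[1],sep="\n")
# brass
print("brass",blobs(ib,[int(v*S) for v in(490,270,555,340)],(18,110,90),(32,255,255))[1])
print("brass s",blobs(ia,[int(v*S) for v in(500,335,560,385)],(18,110,90),(32,255,255))[1])
c1=ib[205:240,215:270]; c2=ib[175:215,310:360]
c3=ia[200:255,205:275]; c4=ia[130:220,135:195]
o=np.vstack([np.hstack([cv2.resize(c1,(400,254),interpolation=2),cv2.resize(c2,(400,254)if 0 else (400,320),interpolation=2)[:254]]),np.hstack([cv2.resize(c3,(400,314),interpolation=2),cv2.resize(c4,(209,314),interpolation=2),np.zeros((314,191,3),np.uint8)])])
cv2.imwrite("pics/c.png",o)
E
```

```text
top
blue
(np.int32(86), array([149.5, 203.2]), ((149.4000244140625, 203.2000274658203), (13.416406631469727, 6.260990142822266), 26.56505012512207))
(np.int32(35), array([168.2, 209.7]), ((168.5, 209.5), (7.0, 5.0), 90.0))
scene
blue
(np.int32(132), array([152.5, 149.5]), ((152.57647705078125, 150.09413146972656), (24.29621124267578, 6.0740532875061035), 77.47119140625))
(np.int32(109), array([164.2, 160.1]), ((164.46693420410156, 159.9708251953125), (20.08580780029297, 6.050693988800049), 86.42366790771484))
brass [(np.int32(72), array([330.8, 197.9]), ((331.7590637207031, 196.51556396484375), (17.49152183532715, 13.460552215576172), 59.74356460571289))]
brass s [(np.int32(117), array([338.6, 236.5]), ((338.9324035644531, 235.40541076660156), (21.371868133544922, 12.001126289367676), 9.462321281433105))]
```

View pics/c.png

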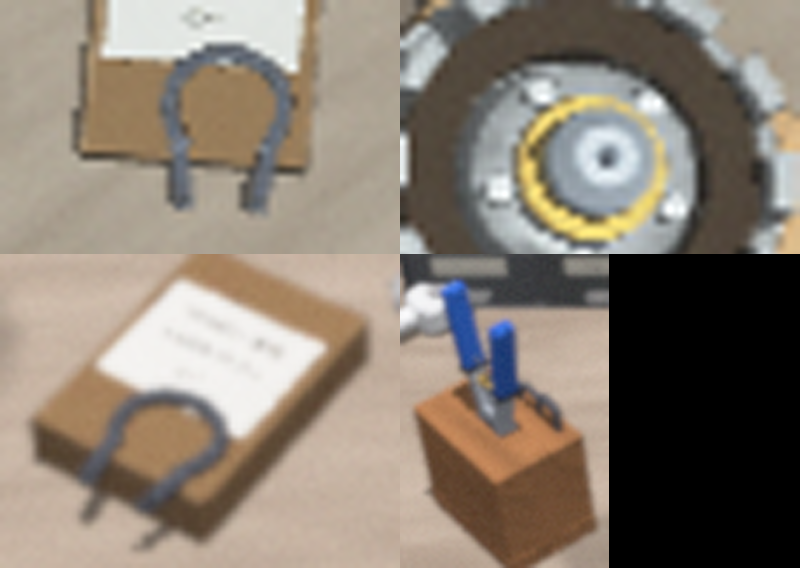

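The crops show the clip's ring centre at top-view pixel (246.0,220.2) and its ear ends midway at (244.4,233.8). The washer centre is at (333.7,195.6), and in the scene view the handle tops are at (150.4,138) and (164.2,149.2).

```bash
python3 - <<'E'
from h import *
a,ia=cap("scene"); b,ib=cap("top")
cc=onz(b,246,220.2,.0235); ce=onz(b,244.4,233.8,.0235); d=ce-cc
print("clip",cc,np.linalg.norm(d),"x-dir deg",np.degrees(np.arctan2(d[1],d[0])),"scene px",proj(a,cc),proj(a,ce))
w=onz(b,333.7,195.6,.074); n=onz(b,335.3,194.1,.094); print("washer",w,"nose",n,"scene washer",onz(a,338.9,235.4,.074))
L=onz(a,150.4,138,.157); Rr=onz(a,164.2,149.2,.157); d=Rr-L
print("handles",L,Rr,np.linalg.norm(d),np.degrees(np.arctan2(d[1],d[0])),(L+Rr)/2,"top px",proj(b,L),proj(b,Rr))
# stand & carton: brown mask in top
for nm,box in(("stand",(138,185,196,235)),("carton",(222,178,265,232))):
    x0,y0,x1,y1=box; h=cv2.cvtColor(ib[y0:y1,x0:x1],cv2.COLOR_BGR2HSV)
    m=cv2.inRange(h,np.array((5,90,60)),np.array((20,255,255)))
    p=np.argwhere(m>0)[:,::-1].astype(np.float32)+np.float32([x0,y0]); rr=cv2.minAreaRect(p); print(nm,rr)
    z=.074 if nm=="stand" else .022
    q=np.array([onz(b,*v,z) for v in cv2.boxPoints(rr)]); print(q.round(4),q.mean(0))
E
python3 -c "
import cv2,numpy as np
im=cv2.imread('pics/b.png')[280:375,205:320];i2=cv2.imread('pics/a.png')[205:350,205:310]
cv2.imwrite('pics/d.png',np.hstack([cv2.resize(im,(400,330),interpolation=2),cv2.resize(i2,(239,330),interpolation=2)]))"
```

```text
clip [0.4690798  0.24596779 0.0235    ] 0.03011529030581583 x-dir deg 171.95323992941707 scene px (np.float64(233.55952511913938), np.float64(231.62020667270292)) (np.float64(223.47887486683072), np.float64(241.68881386527246))
washer [0.51210434 0.0597138  0.074     ] nose [0.51248128 0.06012374 0.094     ] scene washer [0.50360904 0.0576991  0.074     ]
handles [0.49892122 0.43250073 0.157     ] [0.48283371 0.38999903 0.157     ] 0.04544449902825527 -110.73237836513917 [0.49087746 0.41124988 0.157     ] top px (np.float64(146.5234862005055), np.float64(201.5816115915827)) (np.float64(168.76367917677385), np.float64(209.40276492684055))
stand ((167.3710479736328, 210.5610809326172), (45.472679138183594, 27.579580307006836), 19.653823852539062)
[[0.4797 0.4642 0.074 ]
 [0.5343 0.4451 0.074 ]
 [0.4994 0.3548 0.074 ]
 [0.4455 0.3744 0.074 ]] [0.48970685 0.40961344 0.074     ]
carton ((242.82644653320312, 204.75588989257812), (30.44851303100586, 43.71700668334961), 4.39870548248291)
[[0.4589 0.2905 0.022 ]
 [0.5562 0.2813 0.022 ]
 [0.5491 0.2135 0.022 ]
 [0.452  0.2236 0.022 ]] [0.50407213 0.25222735 0.022     ]
```

View pics/d.png

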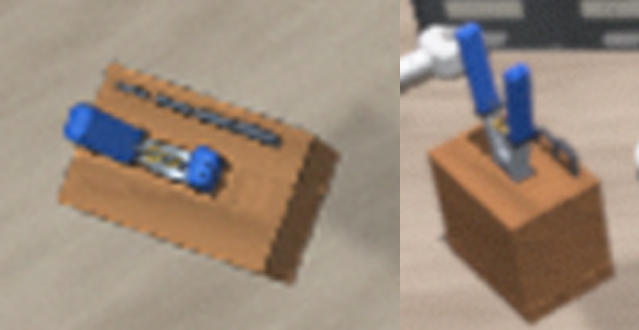

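The views agree: the grip point is near (0.491, 0.411) with tool yaw -21. The clip is at (0.469, 0.246) with tool yaw about -8, and the shaft at (0.512, 0.060).

```bash
cat >> h.py <<'E'
def to(x,y,z,yaw):
    """Units needed: turn about tool axes first, then slide in the turned frame."""
    s=r.get_state(); R0=Ro.from_euler("xyz",s["eef_rot"],degrees=True); R1=Ro.from_euler("xyz",[180,0,yaw],degrees=True)
    print("t",round(s["time_s"],2),"tcp",s["tcp_pos"].round(4),"rot",s["eef_rot"].round(2),"w",round(s["gripper_width"],4),"gf",round(s["gripper_force"],1),"F",s["contact_force"].round(1))
    print("turn units",((R0.inv()*R1).as_rotvec()/.08).round(3),"slide units",(R1.inv().apply(np.array([x,y,z])-s["tcp_pos"])/.15).round(3))
E
python3 -c "
from h import *
to(.491,.411,.21,-21)"
```

```text
t 0.3 tcp [0.2837 0.6123 0.2262] rot [ 1.7996e+02 -1.0000e-02 -2.4860e+01] w 0.0876 gf 0.0 F [ 0.6 -0.2  0.1]
turn units [ 0.008 -0.001 -0.841] slide units [1.771 0.758 0.108]
```

Call:
{"method": "play_rows", "body": {
  "rows": [
    {"slide": [0, 0, 0], "delta_rot": [0, 0, -0.84], "fingers": 1},
    {"slide": [0.3, 0.13, 0.018], "delta_rot": [0, 0, 0], "fingers": 1},
    {"slide": [0.3, 0.13, 0.018], "delta_rot": [0, 0, 0], "fingers": 1},
    {"slide": [0.3, 0.13, 0.018], "delta_rot": [0, 0, 0], "fingers": 1},
    {"slide": [0.3, 0.13, 0.018], "delta_rot": [0, 0, 0], "fingers": 1},
    {"slide": [0.3, 0.13, 0.018], "delta_rot": [0, 0, 0], "fingers": 1},
    {"slide": [0.27, 0.11, 0.018], "delta_rot": [0, 0, 0], "fingers": 1},
    {"slide": [0, 0, 0], "delta_rot": [0, 0, 0], "fingers": 1}
  ],
  "squeeze": 30
}}

```text
time_s: 1.3
tcp_pos: [0.4924, 0.4085, 0.21]
eef_rot: [180.0, 0.0, -21.2]
contact_force: [0.4, 0.4, 0.6]
gripper_width: 0.0873
gripper_force: 0.0
```

```bash
python3 -c "
from h import *
to(.491,.411,.119,-21)"
```

```text
t 1.3 tcp [0.4924 0.4085 0.21  ] rot [179.95   0.   -21.2 ] w 0.0873 gf 0.0 F [0.4 0.4 0.6]
turn units [ 0.01   0.001 -0.044] slide units [-0.015 -0.012  0.607]
```

Call:
{"method": "play_rows", "body": {
  "rows": [
    {"slide": [-0.015, -0.012, 0.2], "delta_rot": [0, 0, -0.04], "fingers": 1},
    {"slide": [0, 0, 0.2], "delta_rot": [0, 0, 0], "fingers": 1},
    {"slide": [0, 0, 0.207], "delta_rot": [0, 0, 0], "fingers": 1},
    {"slide": [0, 0, 0], "delta_rot": [0, 0, 0], "fingers": 1}
  ]
}}

```text
time_s: 1.8
tcp_pos: [0.4878, 0.4125, 0.117]
eef_rot: [179.7, 0.1, -20.8]
contact_force: [-0.6, -0.7, -0.2]
gripper_width: 0.0876
gripper_force: 0.0
```

```bash
python3 - <<'E'
from h import *
to(.491,.411,.119,-21)
a,ia=cap("scene");b,ib=cap("top")
cv2.imwrite("pics/e.png",np.hstack([cv2.resize(ia[100:220,110:210],(400,480),interpolation=2),cv2.resize(ib[150:270,110:210],(400,480),interpolation=2)]))
E
```

```text
t 1.8 tcp [0.4878 0.4125 0.117 ] rot [ 1.7973e+02  9.0000e-02 -2.0810e+01] w 0.0876 gf 0.0 F [-0.6 -0.7 -0.2]
turn units [0.058 0.019 0.042] slide units [ 0.024  0.001 -0.014]
```

View pics/e.png

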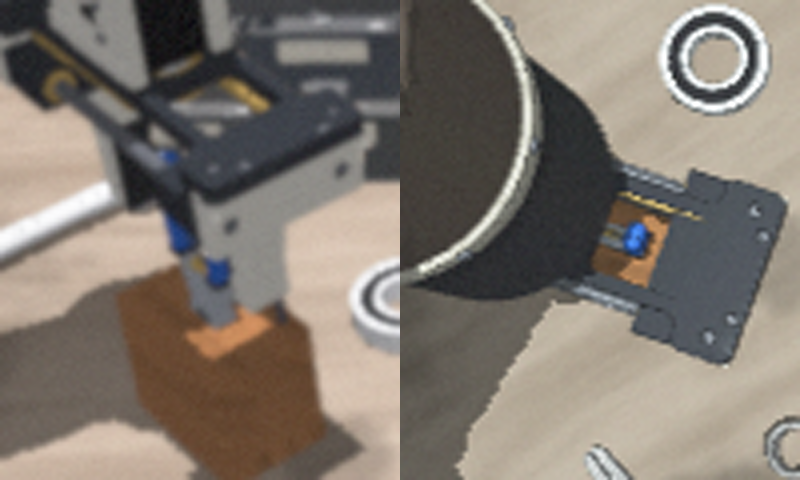

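The fingers straddle the handles: the right handle shows in the body's opening at (637,238) and nothing is touching. I'll correct x by a few mm and close.

Call:
{"method": "play_rows", "body": {
  "rows": [
    {"slide": [0.024, 0, -0.013], "delta_rot": [0.058, 0.019, 0.04], "fingers": 1},
    {"slide": [0, 0, 0], "delta_rot": [0, 0, 0], "fingers": 0.6},
    {"slide": [0, 0, 0], "delta_rot": [0, 0, 0], "fingers": 0.22},
    {"slide": [0, 0, 0], "delta_rot": [0, 0, 0], "fingers": 0.2},
    {"slide": [0, 0, 0], "delta_rot": [0, 0, 0], "fingers": 0.2},
    {"slide": [0, 0, 0], "delta_rot": [0, 0, 0], "fingers": 0.2}
  ]
}}

```text
time_s: 2.65
tcp_pos: [0.4929, 0.4124, 0.1215]
eef_rot: [-179.7, -0.1, -21.0]
contact_force: [0.5, -0.6, 1.2]
gripper_width: 0.053
gripper_force: 6.4
```

```bash
python3 -c "
from h import *
to(.491,.411,.119,-21)"
```

```text
t 2.65 tcp [0.4929 0.4124 0.1215] rot [-1.7969e+02 -1.0000e-01 -2.0990e+01] w 0.053 gf 6.4 F [ 0.5 -0.6  1.2]
turn units [-0.067 -0.023  0.001] slide units [-0.008  0.013  0.017]
```

```bash
cat >> h.py <<'E'
def avg(x=None,y=None,z=None,yaw=None,n=5):
    P=[];E=[];W=[]
    for i in range(n):
        s=r.get_state(); P.append(s["tcp_pos"]);E.append(Ro.from_euler("xyz",s["eef_rot"],degrees=True));W.append([s["gripper_width"],s["gripper_force"],*s["contact_force"],*s["moment"]])
        if i<n-1: r.capture("top")
    p=np.mean(P,0);R0=Ro.concatenate(E).mean()
    print("t",round(s["time_s"],2),"tcp",p.round(4),"sd",np.std(P,0).round(4),"rot",R0.as_euler("xyz",degrees=True).round(2),"w,gf,F,M",np.mean(W,0).round(4))
    if x is not None:
        R1=Ro.from_euler("xyz",[180,0,yaw],degrees=True)
        print("turn",((R0.inv()*R1).as_rotvec()/.08).round(3),"slide",(R1.inv().apply(np.array([x,y,z])-p)/.15).round(3))
    return p,R0
E
python3 -c "
from h import *
avg(.491,.411,.2,-21)"
```

```text
t 2.85 tcp [0.4929 0.4124 0.1216] sd [0. 0. 0.] rot [-1.7969e+02 -1.0000e-01 -2.0990e+01] w,gf,F,M [ 5.2900e-02  6.4595e+00  2.9000e-01  4.9150e-01  1.6414e+00  2.8100e-01
 -8.9400e-02 -3.5000e-03]
turn [-0.067 -0.023  0.001] slide [-0.008  0.013 -0.523]
```

Call:
{"method": "play_rows", "body": {
  "rows": [
    {"slide": [0, 0, -0.05], "delta_rot": [0, 0, 0], "fingers": 0.2},
    {"slide": [0, 0, -0.1], "delta_rot": [0, 0, 0], "fingers": 0.2},
    {"slide": [0, 0, -0.1], "delta_rot": [0, 0, 0], "fingers": 0.2},
    {"slide": [0, 0, -0.1], "delta_rot": [0, 0, 0], "fingers": 0.2},
    {"slide": [0, 0, -0.1], "delta_rot": [0, 0, 0], "fingers": 0.2},
    {"slide": [0, 0, -0.08], "delta_rot": [0, 0, 0], "fingers": 0.2},
    {"slide": [0, 0, 0], "delta_rot": [0, 0, 0], "fingers": 0.2}
  ]
}}

```text
time_s: 3.72
tcp_pos: [0.4927, 0.4122, 0.2021]
eef_rot: [-179.6, -0.1, -21.0]
contact_force: [0.6, 0.2, -1.1]
gripper_width: 0.0525
gripper_force: 5.7
```

```bash
python3 - <<'E'
from h import *
# tips go to clip gap: clip centre + 23mm along 172deg
g=np.array([.4691,.2460])+.023*np.array([np.cos(np.radians(172)),np.sin(np.radians(172))]); print(g)
avg(g[0],g[1],.175,-8,3)
a,ia=cap("scene")
cv2.imwrite("pics/f.png",cv2.resize(ia[90:240,110:260],(600,600),interpolation=2))
E
```

```text
[0.44632383 0.24920098]
t 3.83 tcp [0.4924 0.4119 0.2012] sd [0.0002 0.0002 0.0007] rot [-1.7969e+02 -9.0000e-02 -2.1010e+01] w,gf,F,M [ 5.2600e-02  5.6626e+00  2.9690e-01 -1.6000e-03 -1.5069e+00 -5.3200e-02
  3.2800e-02  2.2800e-02]
turn [-0.065 -0.027 -2.838] slide [-0.153  1.117  0.175]
```

View pics/f.png

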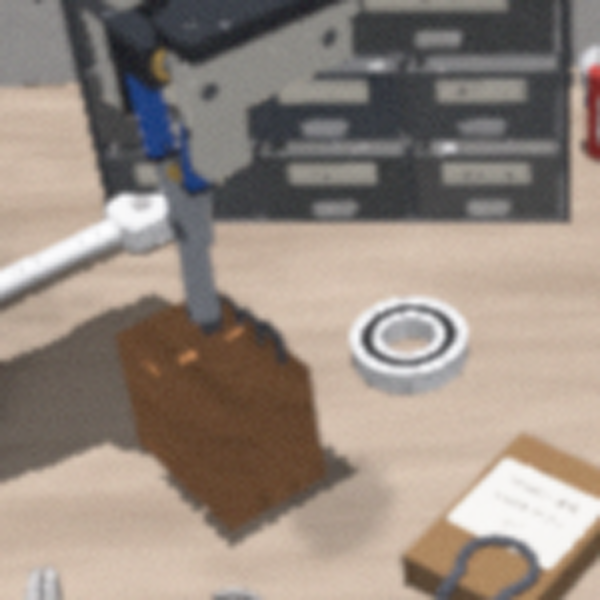

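The pliers are held and clear of the stand; their tips show at (212,327) in the crop. Now I'll carry them above the clip gap.

Call:
{"method": "play_rows", "body": {
  "rows": [
    {"slide": [0, 0, -0.08], "delta_rot": [0, 0, 0], "fingers": 0.2},
    {"slide": [0, 0, 0], "delta_rot": [0, 0, -0.7], "fingers": 0.2},
    {"slide": [0, 0, 0], "delta_rot": [0, 0, -0.7], "fingers": 0.2},
    {"slide": [0, 0, 0], "delta_rot": [0, 0, -0.7], "fingers": 0.2},
    {"slide": [0, 0, 0], "delta_rot": [0, 0, -0.74], "fingers": 0.2},
    {"slide": [-0.01, 0.1, 0], "delta_rot": [0, 0, 0], "fingers": 0.2},
    {"slide": [-0.023, 0.16, 0], "delta_rot": [0, 0, 0], "fingers": 0.2},
    {"slide": [-0.023, 0.17, 0], "delta_rot": [0, 0, 0], "fingers": 0.2}
  ]
}}

```text
time_s: 4.88
tcp_pos: [0.4746, 0.3477, 0.2126]
eef_rot: [-179.8, -0.1, -8.1]
contact_force: [0.6, -0.5, -1.7]
gripper_width: 0.0528
gripper_force: 5.7
```

Call:
{"method": "play_rows", "body": {
  "rows": [
    {"slide": [-0.023, 0.17, 0], "delta_rot": [0, 0, 0], "fingers": 0.2},
    {"slide": [-0.023, 0.17, 0], "delta_rot": [0, 0, 0], "fingers": 0.2},
    {"slide": [-0.023, 0.16, 0.05], "delta_rot": [0, 0, 0], "fingers": 0.2},
    {"slide": [-0.02, 0.12, 0.08], "delta_rot": [0, 0, 0], "fingers": 0.2},
    {"slide": [-0.008, 0.067, 0.08], "delta_rot": [0, 0, 0], "fingers": 0.2},
    {"slide": [0, 0, 0.04], "delta_rot": [0, 0, 0], "fingers": 0.2},
    {"slide": [0, 0, 0], "delta_rot": [0, 0, 0], "fingers": 0.2},
    {"slide": [0, 0, 0], "delta_rot": [0, 0, 0], "fingers": 0.2}
  ]
}}

```text
time_s: 5.88
tcp_pos: [0.4468, 0.2498, 0.1747]
eef_rot: [-179.8, -0.2, -8.0]
contact_force: [0.4, -0.2, -1.3]
gripper_width: 0.053
gripper_force: 5.7
```

```bash
python3 - <<'E'
from h import *
p,R=avg(.4463,.2492,.175,-8,3)
a,ia=cap("scene");b,ib=cap("top")
t=p-[0,0,.1096]; print("tips pred px scene",proj(a,t),"top",proj(b,t))
np.savez("g.npz",ia=ia,ib=ib)
cv2.imwrite("pics/g.png",np.hstack([cv2.resize(ia[190:265,195:270],(400,400),interpolation=2),cv2.resize(ib[180:255,210:285],(400,400),interpolation=2)]))
E
```

```text
t 5.97 tcp [0.4468 0.2497 0.1747] sd [0. 0. 0.] rot [-1.7975e+02 -1.6000e-01 -7.9700e+00] w,gf,F,M [ 5.2800e-02  5.6645e+00 -1.7680e-01  1.1740e-01 -1.1741e+00 -1.2100e-02
  1.1000e-03  4.5000e-03]
turn [-0.055 -0.035  0.007] slide [-0.003  0.004 -0.002]
tips pred px scene (np.float64(224.49967824723734), np.float64(223.3619574627435)) top (np.float64(244.07461936377976), np.float64(229.27887602461144))
```

View pics/g.png

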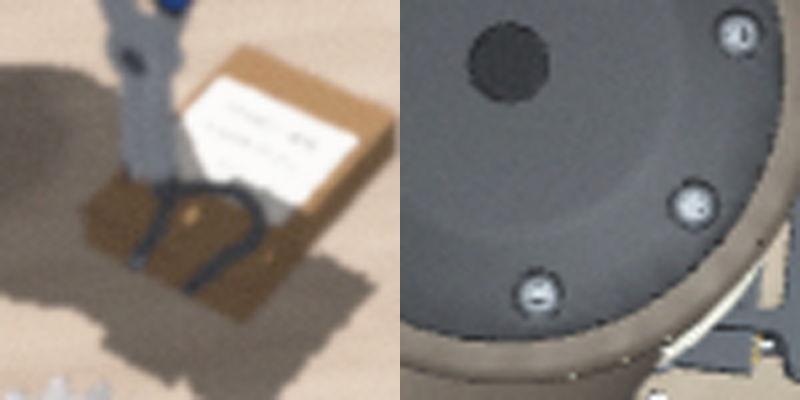

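In the scene view the tip's lower end is at about pixel (222.3,223.3) against a predicted (224.5,223.4), and the ear ends are midway at (225.1,241.6). I'll measure both more carefully.

```bash
python3 - <<'E'
from h import *
d=np.load("g.npz"); ca,ia=cap("scene"); cb,_=cap("top")
A=cv2.imread("pics/a.png");B=cv2.imread("pics/b.png"); s=.64
from scipy.optimize import least_squares
for nm,c,im,box in(("scene",ca,A,(325,335,400,395)),("top",cb,B,(355,318,408,372))):
    x0,y0,x1,y1=box; h=cv2.cvtColor(im[y0:y1,x0:x1],cv2.COLOR_BGR2HSV).astype(int)
    m=((h[...,1]<80)&(h[...,2]<135)).astype(np.uint8); n,l,st,_=cv2.connectedComponentsWithStats(m)
    i=1+np.argmax(st[1:,4]); p=np.argwhere(l==i)[:,::-1]+[x0,y0]
    W=np.array([onz(c,(u+.5)*s-.5,(v+.5)*s-.5,.0245)[:2] for u,v in p])
    # rows along world x: report left/right ear centres near ears
    ex=np.array([np.cos(np.radians(172)),np.sin(np.radians(172))]); ey=np.array([-ex[1],ex[0]])
    q=(W-[.4691,.2460]); X=q@ex; Y=q@ey
    print(nm,len(p),"X range",X.min().round(4),X.max().round(4))
    for a in np.arange(-.022,.034,.004):
        k=(X>=a)&(X<a+.004); y=np.sort(Y[k])
        if len(y)>3:
            neg,pos=y[y<0],y[y>=0]
            print(round(a+.002,3),len(y),"neg",(np.round([neg.min(),neg.max()],4) if len(neg) else None),"pos",(np.round([pos.min(),pos.max()],4) if len(pos) else None))
# tip outline in scene
p,R=avg(n=1)
g=ia[190:240,200:240].astype(int)
h=cv2.cvtColor(ia,cv2.COLOR_BGR2HSV)
for v in range(208,228,2): print(v,[f"{h[v,u,1]}/{h[v,u,2]}" for u in range(212,236)])
ex=R.as_matrix()[:,0];ey=R.as_matrix()[:,1]
for z in(.1096,.1046): print([np.round(proj(ca,p-[0,0,z]+ex*sx*.005+ey*sy*.007),1) for sx in(-1,1) for sy in(-1,1)])
E
```

```text
scene 553 X range -0.0178 0.0423
-0.016 34 neg [-0.0097 -0.0008] pos [0.0002 0.011 ]
-0.012 40 neg [-0.0156 -0.0037] pos [0.0042 0.0168]
-0.008 32 neg [-0.0195 -0.0106] pos [0.0119 0.0196]
-0.004 26 neg [-0.0195 -0.0136] pos [0.0148 0.0205]
0.0 30 neg [-0.0204 -0.0145] pos [0.0138 0.0205]
0.004 33 neg [-0.0194 -0.0125] pos [0.0128 0.0365]
0.008 32 neg [-0.0174 -0.0115] pos [0.0118 0.0364]
0.012 34 neg [-0.0164 -0.0095] pos [0.0108 0.0372]
0.016 39 neg [-0.0153 -0.0085] pos [0.0098 0.0372]
0.02 45 neg [-0.0379 -0.0075] pos [0.0088 0.0371]
0.024 49 neg [-0.0369 -0.0055] pos [0.0088 0.037 ]
0.028 69 neg [-0.0318 -0.0046] pos [0.0021 0.0369]
0.032 58 neg [-0.0288 -0.0007] pos [0.0002 0.0266]
top 417 X range -0.0205 0.0307
-0.02 18 neg [-0.0088 -0.0002] pos [0.001 0.007]
-0.016 42 neg [-0.0168 -0.0001] pos [0.0001 0.0131]
-0.012 33 neg [-0.018  -0.0096] pos [0.006  0.0177]
-0.008 27 neg [-0.0203 -0.0133] pos [0.0123 0.0182]
-0.004 25 neg [-0.021  -0.0154] pos [0.0142 0.0187]
0.0 26 neg [-0.0209 -0.0149] pos [0.0134 0.019 ]
0.004 26 neg [-0.0204 -0.0144] pos [0.0111 0.0181]
0.008 27 neg [-
[... 2327 characters left out ...]
/134', '11/141', '9/141', '9/148', '8/192', '5/240', '3/247']
224 ['50/112', '52/112', '58/105', '82/99', '99/98', '106/89', '89/92', '72/85', '74/96', '60/98', '43/100', '6/89', '25/83', '26/79', '28/73', '26/68', '11/70', '16/79', '13/80', '10/75', '13/78', '12/83', '2/104', '0/121']
226 ['60/106', '78/102', '105/95', '101/96', '97/95', '109/94', '116/92', '104/98', '112/93', '109/98', '101/93', '75/85', '18/70', '25/61', '28/64', '17/61', '13/60', '4/62', '22/69', '38/74', '54/75', '50/77', '47/76', '44/82']
[array([219.8, 223.6]), array([226., 227.]), array([223.3, 220.3]), array([229.5, 223.6])]
[array([219.6, 221.7]), array([225.9, 225. ]), array([223.1, 218.3]), array([229.4, 221.6])]
```

```bash
python3 - <<'E'
from h import *
c,ia=cap("scene"); p,R=avg(n=1); M=R.as_matrix(); x0,y0,k=190,130,6
im=cv2.resize(ia[y0:y0+100,x0:x0+75],None,fx=k,fy=k,interpolation=2)
def pt(x,y,z,col):
    u,v=proj(c,p+M@np.array([x,y,z])); q=(int((u+.5-x0)*k),int((v+.5-y0)*k)); cv2.circle(im,q,2,col,-1); return np.round((u,v),1)
print("pivot face",pt(-.004,0,.0486,(0,0,255)),pt(0,0,.0486,(0,0,255)))
for y in(-.007,.007):
  for x in(-.005,.005): pt(x,y,.1096,(0,255,0))
print("pads",[pt(-.0095,y,-.0,(0,255,255)) for y in(-.0265,.0265)])
print("finger tip L/R far",[pt(.0095,y,-.0,(255,255,0)) for y in(-.0265,.0265)])
print("handle bottoms",[pt(-.007,y,.0486-.031,(255,0,255)) for y in(-.0205,.0205)])
g=np.array([.4463,.2492,.0245])
cv2.imwrite("pics/h.png",im)
E
```

```text
t 6.22 tcp [0.4465 0.2493 0.1746] sd [0. 0. 0.] rot [-1.7975e+02 -1.5000e-01 -7.9800e+00] w,gf,F,M [ 5.2700e-02  5.6643e+00  4.1420e-01  1.9100e-02 -1.4663e+00 -8.7100e-02
  4.0000e-04  2.0500e-02]
pivot face [221.1 200. ] [222.6 198.7]
pads [array([204.5, 174.1]), array([230.2, 186.7])]
finger tip L/R far [array([211.9, 167.9]), array([237.5, 180.2])]
handle bottoms [array([209.2, 182.7]), array([228.8, 192.4])]
```

View pics/h.png

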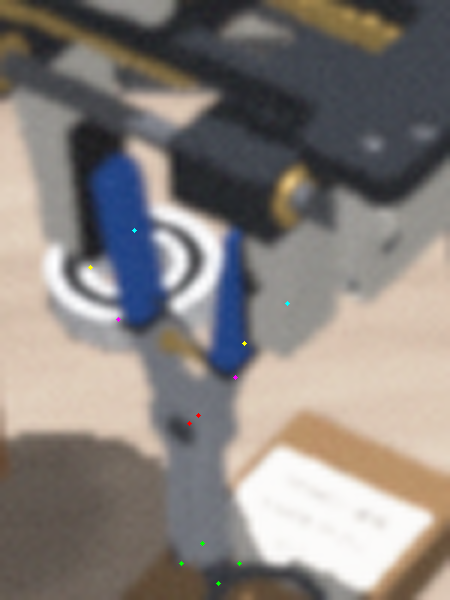

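The overlay shows the pivot at (219.2,201.0) against a predicted (221.1,200.0), and the tips about 2.7 px left. The tool hangs slightly tilted in the hand, so I'll square it with a squeeze in the air and then relax to 53 mm.

Call:
{"method": "play_rows", "body": {
  "rows": [
    {"slide": [0, 0, 0], "delta_rot": [-0.05, -0.03, 0], "fingers": -0.1},
    {"slide": [0, 0, 0], "delta_rot": [0, 0, 0], "fingers": -0.4},
    {"slide": [0, 0, 0], "delta_rot": [0, 0, 0], "fingers": -0.4},
    {"slide": [0, 0, 0], "delta_rot": [0, 0, 0], "fingers": -0.4}
  ]
}}

```text
time_s: 6.72
tcp_pos: [0.4465, 0.2491, 0.1745]
eef_rot: [-180.0, -0.0, -8.0]
contact_force: [0.1, -0.5, -1.1]
gripper_width: 0.0295
gripper_force: 30.0
```

```bash
cat >> h.py <<'E'
def tipmeas(rows=range(206,220,2),lo=200,hi=245):
    c,ia=cap("scene"); p,R=avg(n=1); M=R.as_matrix(); h=cv2.cvtColor(ia,cv2.COLOR_BGR2HSV)
    for x in(-.005,.005):
        print("pred",[np.round(proj(c,p+M@np.array([x,y,z])),1).tolist() for z in(.09,.1096) for y in(-.007,.007,-.0165,.0165)])
    for v in rows: print(v,"".join(("#" if (h[v,u,1]<34 and 90<h[v,u,2]<137) else "d" if h[v,u,2]<90 else ".") for u in range(lo,hi)))
    return c,ia
E
python3 -c "
from h import *
tipmeas(range(190,232,2))"
```

```text
t 6.78 tcp [0.4464 0.2491 0.1745] sd [0. 0. 0.] rot [-179.99   -0.     -7.99] w,gf,F,M [ 2.92000e-02  2.99821e+01 -1.39400e-01  3.82000e-02 -1.90430e+00
 -3.70000e-02 -4.08000e-02  3.13000e-02]
pred [[219.2, 216.0], [225.5, 219.4], [214.9, 213.8], [229.8, 221.6], [219.9, 223.7], [226.1, 227.1], [215.7, 221.5], [230.4, 229.4]]
pred [[222.7, 212.7], [229.0, 215.9], [218.5, 210.5], [233.3, 218.2], [223.4, 220.4], [229.6, 223.7], [219.2, 218.2], [233.8, 225.9]]
190 ................###...d......#...............
192 ................########.dd##................
194 .................############................
196 .................###########.................
198 .................###########.................
200 ................#############................
202 .................##ddd#######................
204 ..................##ddd######................
206 ..................##########.................
208 ................############.................
210 ................#######.#####................
212 ...............##############................
214 ...............########.#####................
216 ...............#######..######...............
218 ...............#########.#####...............
220 ...............#######..#######..............
222 ...............#d###......########...........
224 ..........................#######ddddd##.....
226 .........................dd####ddddddddddd##.
228 .......................dddddddddd.......dddd#
230 ............dd.........dddddddd..........ddd.
```

Call:
{"method": "play_rows", "body": {
  "rows": [
    {"slide": [0, 0, 0], "delta_rot": [0, 0, 0], "fingers": 0.0},
    {"slide": [0, 0, 0], "delta_rot": [0, 0, 0], "fingers": 0.15},
    {"slide": [0, 0, 0], "delta_rot": [0, 0, 0], "fingers": 0.15},
    {"slide": [0, 0, 0], "delta_rot": [0, 0, 0], "fingers": 0.15}
  ]
}}

```text
time_s: 7.28
tcp_pos: [0.4465, 0.2491, 0.1745]
eef_rot: [-180.0, -0.0, -8.0]
contact_force: [0.0, -0.3, -1.4]
gripper_width: 0.0502
gripper_force: 5.8
```

```bash
python3 -c "
from h import *
tipmeas(range(196,230,2))"
```

```text
t 7.33 tcp [0.4465 0.2491 0.1745] sd [0. 0. 0.] rot [-1.7999e+02 -1.0000e-02 -7.9900e+00] w,gf,F,M [ 5.0700e-02  5.8235e+00  2.4980e-01 -3.7280e-01 -1.3896e+00 -5.3000e-03
  2.1400e-02 -4.3200e-02]
pred [[219.2, 216.0], [225.5, 219.3], [214.9, 213.8], [229.8, 221.6], [219.9, 223.7], [226.1, 227.1], [215.7, 221.5], [230.3, 229.3]]
pred [[222.7, 212.7], [229.0, 215.9], [218.5, 210.5], [233.3, 218.2], [223.4, 220.4], [229.6, 223.7], [219.2, 218.2], [233.8, 225.9]]
196 ................#############................
198 ................#############................
200 ................###d.########................
202 .................##ddd#######................
204 ..................###.######.................
206 ...................########..................
208 .................##########..................
210 .................###########.................
212 .................###########.................
214 .................############................
216 .................#############...............
218 .................#############...............
220 ..................############...............
222 ..................dd###########..............
224 ...................d##..####ddddddd#####.....
226 ........................dddddddddddddddddd##.
228 .......................dddddd...........dddd#
```

Call:
{"method": "play_rows", "body": {
  "rows": [
    {"slide": [-0.007, 0.014, 0.06], "delta_rot": [0, 0, 0], "fingers": 0.2},
    {"slide": [0, 0, 0.06], "delta_rot": [0, 0, 0], "fingers": 0.2},
    {"slide": [0, 0, 0.06], "delta_rot": [0, 0, 0], "fingers": 0.2},
    {"slide": [0, 0, 0.04], "delta_rot": [0, 0, 0], "fingers": 0.2},
    {"slide": [0, 0, 0], "delta_rot": [0, 0, 0], "fingers": 0.2},
    {"slide": [0, 0, 0], "delta_rot": [0, 0, 0], "fingers": 0.2}
  ]
}}

```text
time_s: 8.07
tcp_pos: [0.4453, 0.2473, 0.1417]
eef_rot: [-180.0, -0.0, -8.0]
contact_force: [-0.2, 0.5, -2.1]
gripper_width: 0.0528
gripper_force: 5.7
```

```bash
python3 - <<'E'
from h import *
c,ia=tipmeas(range(216,250,2),205,250)
x0,y0,k=195,200,8
im=cv2.resize(ia[y0:y0+70,x0:x0+75],None,fx=k,fy=k,interpolation=2)
cv2.imwrite("pics/i.png",im)
E
```

```text
t 8.12 tcp [0.4453 0.2474 0.1418] sd [0. 0. 0.] rot [-1.7997e+02 -3.0000e-02 -7.9800e+00] w,gf,F,M [ 0.0526  5.6648  0.623  -0.6694 -1.399  -0.0242 -0.0465 -0.0096]
pred [[220.8, 229.5], [227.0, 232.8], [216.7, 227.2], [231.2, 235.1], [221.5, 236.8], [227.6, 240.1], [217.4, 234.6], [231.7, 242.4]]
pred [[224.3, 226.1], [230.4, 229.4], [220.2, 223.9], [234.7, 231.7], [224.9, 233.4], [231.0, 236.7], [220.8, 231.2], [235.1, 239.0]]
216 ............####ddd#######...................
218 .............############....................
220 ..............###########....................
222 ...............##########....................
224 ...............###########dddd#..............
226 ...............##########ddddddddddd##.......
228 ...............##########..........ddd.#.....
230 ...............###########..........ddd##....
232 ............d..###########..........dddd.....
234 ...............###########.........ddddd.....
236 ..............ddd#########.....dddddddd......
238 ..............dddd..#ddddd..dddddddd.........
240 ..............ddd....ddd..ddddddd............
242 .......................ddddddddd.............
244 ........................dddd.................
246 .............................................
248 .............................................
```

View pics/i.png

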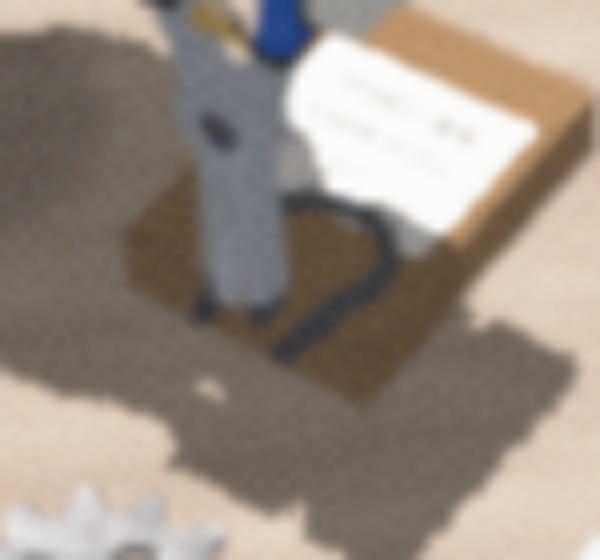

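The left ear end is at (201,310), the right at (285,352), and the tip ends sit about 2.5 mm short of the gap along the ears while centred across it. I'll shift +x and descend in small steps.

Call:
{"method": "play_rows", "body": {
  "rows": [
    {"slide": [0.017, 0.001, 0], "delta_rot": [0, 0, 0], "fingers": 0.2},
    {"slide": [0, 0, 0.02], "delta_rot": [0, 0, 0], "fingers": 0.2},
    {"slide": [0, 0, 0.02], "delta_rot": [0, 0, 0], "fingers": 0.2},
    {"slide": [0, 0, 0.02], "delta_rot": [0, 0, 0], "fingers": 0.2},
    {"slide": [0, 0, 0.022], "delta_rot": [0, 0, 0], "fingers": 0.2},
    {"slide": [0, 0, 0], "delta_rot": [0, 0, 0], "fingers": 0.2},
    {"slide": [0, 0, 0], "delta_rot": [0, 0, 0], "fingers": 0.2}
  ]
}}

```text
time_s: 9.0
tcp_pos: [0.4477, 0.2467, 0.1292]
eef_rot: [-180.0, -0.0, -8.0]
contact_force: [0.4, 0.6, -0.8]
gripper_width: 0.0525
gripper_force: 5.7
```

```bash
python3 - <<'E'
from h import *
c,ia=tipmeas(range(216,252),205,250)
E
```

```text
t 9.05 tcp [0.4477 0.2468 0.1293] sd [0. 0. 0.] rot [-1.7998e+02 -1.0000e-02 -7.9900e+00] w,gf,F,M [ 0.0527  5.6646  0.573  -0.8282 -2.1176 -0.0236 -0.039   0.    ]
pred [[222.2, 233.4], [228.3, 236.8], [218.1, 231.2], [232.5, 239.1], [222.8, 240.6], [228.9, 244.0], [218.8, 238.4], [233.0, 246.2]]
pred [[225.6, 230.1], [231.7, 233.4], [221.5, 227.9], [235.9, 235.6], [226.2, 237.3], [232.2, 240.5], [222.2, 235.1], [236.3, 242.8]]
216 ............################.................
217 .............###############.................
218 .............###############.................
219 .............####dd###.#####.................
220 ..............###ddd########.................
221 ...............###dd########.................
222 ...............####d########.................
223 ................###############..............
224 ................###########dddd#.............
225 ................##########ddddddd#...........
226 ................###########ddddddd####.......
227 ................###########.d....#dddd#......
228 ................##########.........dddd#.....
229 .............
[... 432 characters left out ...]

238 ..............ddd##########..ddddddd.........
239 ..............dddd##########ddddddd.......d..
240 ..............dddd#########dddddd............
241 .................#########ddddddd............
242 .......................dddddddd..............
243 ......................dddddddd.....d.........
244 .......................dddddd................
245 .........................ddd.................
246 .............................................
247 .............................................
248 .............................................
249 .............................................
250 .............................................
251 .............................................
```

The tips are between the ears and the clip hasn't moved. Now I'll squeeze fully.

Call:
{"method": "play_rows", "body": {
  "rows": [
    {"slide": [0, 0, 0], "delta_rot": [0, 0, 0], "fingers": 0.1},
    {"slide": [0, 0, 0], "delta_rot": [0, 0, 0], "fingers": 0.0},
    {"slide": [0, 0, 0], "delta_rot": [0, 0, 0], "fingers": -0.1},
    {"slide": [0, 0, 0], "delta_rot": [0, 0, 0], "fingers": -0.2},
    {"slide": [0, 0, 0], "delta_rot": [0, 0, 0], "fingers": -0.3},
    {"slide": [0, 0, 0], "delta_rot": [0, 0, 0], "fingers": -0.5},
    {"slide": [0, 0, 0], "delta_rot": [0, 0, 0], "fingers": -0.5},
    {"slide": [0, 0, 0], "delta_rot": [0, 0, 0], "fingers": -0.5}
  ],
  "squeeze": 40
}}

```text
time_s: 10.05
tcp_pos: [0.4477, 0.2468, 0.1293]
eef_rot: [-180.0, -0.0, -8.0]
contact_force: [-0.5, -0.0, 0.9]
gripper_width: 0.0291
gripper_force: 40.0
```

```bash
python3 - <<'E'
from h import *
c,ia=tipmeas(range(216,252),205,250)
E
```

```text
t 10.1 tcp [0.4477 0.2468 0.1293] sd [0. 0. 0.] rot [-1.7998e+02 -2.0000e-02 -7.9900e+00] w,gf,F,M [ 2.94000e-02  3.99834e+01  5.67000e-01  5.34600e-01  1.25150e+00
  1.99900e-01 -6.98000e-02 -8.20000e-03]
pred [[222.2, 233.4], [228.3, 236.8], [218.1, 231.2], [232.5, 239.0], [222.8, 240.6], [228.9, 243.9], [218.8, 238.4], [233.0, 246.2]]
pred [[225.6, 230.1], [231.7, 233.3], [221.5, 227.9], [235.9, 235.6], [226.2, 237.2], [232.2, 240.5], [222.2, 235.0], [236.3, 242.8]]
216 .............##############..................
217 .............##############..................
218 .............##############..................
219 .............###############.................
220 .............####dd#########.................
221 ..............###ddd########.................
222 ...............###dd.##########..............
223 ...............####d#########d####...........
224 ...............############ddddddd##.........
225 ...............############ddddddddd#........
226 ...............############dd..##.ddd##......
227 ...............#############.....##ddd##.....
228 ...............#######
[... 473 characters left out ...]

238 ............ddd####....#######.dddddd........
239 ............ddd###......######.ddddd.........
240 ............#dd#........######ddddd..........
241 ........................######dddd...........
242 ........................######dddd...........
243 .........................####dddd............
244 .........................#ddddddd............
245 .........................#ddddd..............
246 ..........................dddd...............
247 ..........................#d.................
248 .............................................
249 .............................................
250 .............................................
251 .............................................
```

Call:
{"method": "play_rows", "body": {
  "rows": [
    {"slide": [0, 0, -0.02], "delta_rot": [0, 0, 0], "fingers": -0.5},
    {"slide": [0, 0, -0.05], "delta_rot": [0, 0, 0], "fingers": -0.5},
    {"slide": [0, 0, -0.1], "delta_rot": [0, 0, 0], "fingers": -0.5},
    {"slide": [0, 0, -0.14], "delta_rot": [0, 0, 0], "fingers": -0.5},
    {"slide": [0, 0, -0.14], "delta_rot": [0, 0, 0], "fingers": -0.5},
    {"slide": [0, 0, -0.14], "delta_rot": [0, 0, 0], "fingers": -0.5},
    {"slide": [0, 0, 0], "delta_rot": [0, 0, 0], "fingers": -0.5},
    {"slide": [0, 0, 0], "delta_rot": [0, 0, 0], "fingers": -0.5}
  ]
}}

```text
time_s: 11.1
tcp_pos: [0.4472, 0.2465, 0.2174]
eef_rot: [-180.0, 0.0, -8.0]
contact_force: [0.1, -0.4, -2.1]
gripper_width: 0.029
gripper_force: 40.0
```

```bash
python3 - <<'E'
from h import *
p,R=avg(.49,.062,.225,-8,1)
c,ia=cap("scene"); x0,y0,k=190,150,8
cv2.imwrite("pics/j.png",cv2.resize(ia[y0:y0+75,x0:x0+90],None,fx=k,fy=k,interpolation=2))
for X in((0,0,.1096),(.023,0,.105)): print(proj(c,p+R.as_matrix()@np.array(X)))
E
```

```text
t 11.1 tcp [0.4472 0.2465 0.2174] sd [0. 0. 0.] rot [-1.7999e+02  2.0000e-02 -8.0000e+00] w,gf,F,M [ 2.90000e-02  3.99799e+01  6.78000e-02 -3.54400e-01 -2.07180e+00
 -3.14000e-02 -1.90000e-02  2.20000e-02]
turn [-0.002  0.005  0.001] slide [ 0.453  1.178 -0.051]
(np.float64(224.87736367806428), np.float64(206.68835541480067))
(np.float64(232.95410262910084), np.float64(197.12359639852326))
```

View pics/j.png

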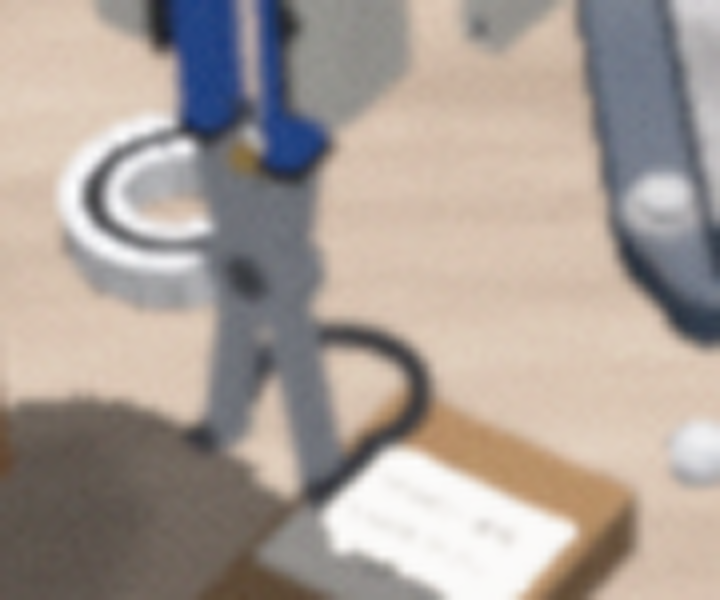

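The clip is lifted, spread and level, with the ears in the grooves at (203,437) and (318,490). The image budget is now used up, so from here I'll measure numerically. Next is the move to the shaft.

Call:
{"method": "play_rows", "body": {
  "rows": [
    {"slide": [0.03, 0.08, -0.02], "delta_rot": [0, 0, 0], "fingers": -0.5},
    {"slide": [0.06, 0.15, -0.02], "delta_rot": [0, 0, 0], "fingers": -0.5},
    {"slide": [0.07, 0.19, -0.01], "delta_rot": [0, 0, 0], "fingers": -0.5},
    {"slide": [0.075, 0.2, 0], "delta_rot": [0, 0, 0], "fingers": -0.5},
    {"slide": [0.075, 0.2, 0], "delta_rot": [0, 0, 0], "fingers": -0.5},
    {"slide": [0.07, 0.18, 0], "delta_rot": [0, 0, 0], "fingers": -0.5},
    {"slide": [0.05, 0.12, 0], "delta_rot": [0, 0, 0], "fingers": -0.5},
    {"slide": [0.02, 0.06, 0], "delta_rot": [0, 0, 0], "fingers": -0.5}
  ]
}}

```text
time_s: 12.15
tcp_pos: [0.4897, 0.0605, 0.2248]
eef_rot: [180.0, 0.0, -8.1]
contact_force: [-0.5, 0.2, -2.4]
gripper_width: 0.0291
gripper_force: 40.0
```

Call:
{"method": "play_rows", "body": {
  "rows": [
    {"slide": [0, 0, 0], "delta_rot": [0, 0, 0], "fingers": -0.5},
    {"slide": [0, 0, 0], "delta_rot": [0, 0, 0], "fingers": -0.5}
  ]
}}

```text
time_s: 12.4
tcp_pos: [0.4898, 0.0624, 0.2251]
eef_rot: [-180.0, 0.0, -8.0]
contact_force: [-0.3, 0.3, -2.0]
gripper_width: 0.0294
gripper_force: 40.0
```

```bash
cat >> h.py <<'E'
def ascii(u0,u1,v0,v1,cam="scene",step=1):
    c,im=cap(cam); h=cv2.cvtColor(im,cv2.COLOR_BGR2HSV).astype(int)
    def ch(a):
        H,S,V=a
        if 15<H<34 and S>110 and V>90: return "B"      # brass
        if V<95 and S<90: return "d"
        if V<95: return "b"
        if S<45: return "#" if V<140 else "+" if V<190 else "w"
        return "."
    for v in range(v0,v1,step): print(v,"".join(ch(h[v,u]) for u in range(u0,u1)))
    return c,im
E
python3 - <<'E'
from h import *
p,R=avg(.4892,.0632,.2224,-8,1)
c,im=ascii(295,375,185,262)
M=R.as_matrix()
for X in((0,0,.1096),(.023,0,.1058)): print(X,proj(c,p+M@np.array(X)))
print("nose",proj(c,(.512,.060,.094)),"washer",proj(c,(.512,.060,.074)))
E
```

```text
t 12.4 tcp [0.4898 0.0624 0.2251] sd [0. 0. 0.] rot [-179.99    0.     -7.97] w,gf,F,M [ 2.94000e-02  3.99801e+01 -3.22000e-01  3.29500e-01 -2.02920e+00
  3.55000e-02  2.10000e-03  1.78000e-02]
turn [-0.002  0.     0.005] slide [-0.005 -0.005  0.018]
185 ddd##++++##ddddbddddddd.....#+......++#####.BBB.db......##++++++++##++++++++++##
186 ddd###++####dddbddbddddddddd#+w...w.++#####...BBddb....##+++++++++++++++#++++++#
187 bddd####..##dbbdbddbdddddbdd#w.....ww+######.....ddbbbd#+++++++++#++++++++++++++
188 ddddd####.##dddddddbddddddd#+ww.ww..w+#######+.d###ddd##++++++++++++++++++++++++
189 ddddd###..###ddddddddddd###+w.......w+#######+#########+++++++++++++++++++++++++
190 ddddd###..++########++++++ww........ww#################+++++++++++++++++++++++++
191 #########++++ww..wwwwwwwww...ww....www+###############++++++++++++++++++++++++++
192 wwww+###+++wwww...ww...wwwwww.w..wwwww+###############++++++++++++++++++++++++++
193 wwwww+#+++wwwwwwwwwww.wwwwwwwwwwwww..w+##############+++++++++++++++++++++++++++
194 wwwww++++++wwwwwwwwwwwwwwwwwwwwwww.ww+###############+++++++++++++++++++++++++++
[... 5296 characters left out ...]
#ddd#######+++#dddddd#ww+#####ddddddd##############++ww....
258 #.#.......#+ww+#######ddd###########dddddd+ww+######dddddd##############+www....
259 ##.........++ww+######ddd##########ddddddd#+w+######dddddd##############+www....
260 ####.......++www+#######d##########dddddd##+++######ddddd##############+wwww....
261 .###........#+www++++++############ddddddd##########ddddd#############++www.....
(0, 0, 0.1096) (np.float64(335.8295595464907), np.float64(222.97927713162824))
(0.023, 0, 0.1058) (np.float64(342.8136178877059), np.float64(213.03110558355297))
nose (np.float64(340.5967526580471), np.float64(223.6347020045103)) washer (np.float64(339.3525157863981), np.float64(231.66784388200344))
```

```bash
cat >> h.py <<'E'
from scipy.optimize import least_squares
def ringfit(zc,dv=1.4,rad=.0215,u0=335,u1=362,v0=196,v1=224,guess=(.512,.06),prt=True):
    """outer edge of the dark ring (right-hand arc) in scene -> plane z -> circle fit, radius fixed"""
    ims=[cap("scene") for _ in range(3)]; c=ims[0][0]
    V=cv2.cvtColor(np.mean([i[1] for i in ims],0).astype(np.uint8),cv2.COLOR_BGR2GRAY).astype(float)
    P=[]
    for v in range(v0,v1):
        row=V[v]; ds=[u for u in range(u0,u1) if row[u]<95]
        if not ds: continue
        u=max(ds); bg=np.median(row[u+4:u+8]); mn=row[max(u-2,0):u+1].min(); th=(bg+mn)/2
        k=u
        while row[k]<th and k<u+5: k+=1
        ue=k-1+(th-row[k-1])/(row[k]-row[k-1]); P.append((ue,v))
    W=np.array([onz(c,u,v-dv,zc)[:2] for u,v in P])
    f=least_squares(lambda q:np.hypot(*(W-q[:2]).T)-rad,guess,loss="soft_l1",f_scale=.0007)
    f2=least_squares(lambda q:np.hypot(*(W-q[:2]).T)-q[2],(*guess,rad),loss="soft_l1",f_scale=.0007)
    if prt: print([(round(u,1),v) for u,v in P])
    print("centre",f.x.round(4),"rms",np.sqrt(np.mean(f.fun**2)).round(4),"free",f2.x.round(4))
    return f.x
E
python3 - <<'E'
from h import *
p,R=avg(n=1); z=p[2]-.1058
for dz in(0,.002): ringfit(z+dz,prt=dz==0)
# washer bottom/right outer edge
c,im=cap("scene"); h=cv2.cvtColor(im,cv2.COLOR_BGR2HSV)
m=cv2.inRange(h,np.array((15,90,90)),np.array((34,255,255)))[226:246,322:358]
P=[(322+u,226+np.argwhere(m[:,u])[:,0].max()+.5) for u in range(m.shape[1]) if m[:,u].any()]
W=np.array([onz(c,u,v-1.4,.074)[:2] for u,v in P])
f=least_squares(lambda q:np.hypot(*(W-q).T)-.0195,(.512,.06),loss="soft_l1",f_scale=.0007);print("washer scene",f.x,np.abs(f.fun).mean())
E
```

```text
t 12.45 tcp [0.4898 0.0625 0.2251] sd [0. 0. 0.] rot [-179.99   -0.     -7.95] w,gf,F,M [ 2.9100e-02  3.9980e+01 -3.5340e-01 -5.8390e-01 -2.1248e+00 -4.3100e-02
 -6.0100e-02 -2.4400e-02]
[(np.float64(338.2), 198), (np.float64(339.1), 199), (np.float64(339.6), 200), (np.float64(340.0), 201), (np.float64(339.9), 202), (np.float64(347.5), 203), (np.float64(347.4), 204), (np.float64(347.6), 205), (np.float64(347.8), 206), (np.float64(348.2), 207), (np.float64(349.2), 208), (np.float64(350.5), 209), (np.float64(351.7), 210), (np.float64(353.2), 211), (np.float64(353.5), 212), (np.float64(353.4), 213), (np.float64(353.5), 214), (np.float64(353.5), 215), (np.float64(353.3), 216), (np.float64(353.0), 217), (np.float64(353.1), 218), (np.float64(353.3), 219), (np.float64(352.9), 220), (np.float64(352.0), 221), (np.float64(359.5), 222), (np.float64(359.9), 223)]
centre [0.5161 0.0642] rms 0.0059 free [0.4994 0.0829 0.0442]
centre [0.5141 0.0637] rms 0.0058 free [0.4997 0.0802 0.0414]
washer scene [0.51228827 0.06023664] 0.0005883533475495153
```

```bash
python3 - <<'E'
from h import *
p,R=avg(n=1); z=p[2]-.1058
M=R.as_matrix()
for dz in(-.001,.001):
    for rad in(.021,.022): 
        f=ringfit(z+dz,rad=rad,v0=207,v1=219,u0=343,prt=False); print(dz,rad,"tool frame",(M.T@(np.r_[f,z]-p)*1000).round(1))
E
```

```text
t 12.8 tcp [0.4898 0.0623 0.2252] sd [0. 0. 0.] rot [-1.7999e+02 -1.0000e-02 -7.9600e+00] w,gf,F,M [ 2.93000e-02  3.99799e+01 -5.90600e-01 -1.72000e-01 -9.83300e-01
  1.95000e-02 -1.81000e-02 -1.12000e-02]
centre [0.5142 0.0626] rms 0.0007 free [0.5166 0.0595 0.0175]
-0.001 0.021 tool frame [ 24.1  -3.7 105.8]
centre [0.5137 0.0634] rms 0.0008 free [0.5168 0.0592 0.0173]
-0.001 0.022 tool frame [ 23.5  -4.4 105.8]
centre [0.5122 0.062 ] rms 0.0007 free [0.5145 0.059  0.0176]
0.001 0.021 tool frame [ 22.2  -2.9 105.8]
centre [0.5115 0.0629] rms 0.0007 free [0.5144 0.0591 0.0177]
0.001 0.022 tool frame [ 21.4  -3.6 105.8]
```

Call:
{"method": "play_rows", "body": {
  "rows": [
    {"slide": [0, 0.015, 0], "delta_rot": [0, 0, 0], "fingers": -0.5},
    {"slide": [0, 0, 0.06], "delta_rot": [0, 0, 0], "fingers": -0.5},
    {"slide": [0, 0, 0.06], "delta_rot": [0, 0, 0], "fingers": -0.5},
    {"slide": [0, 0, 0.053], "delta_rot": [0, 0, 0], "fingers": -0.5},
    {"slide": [0, 0, 0], "delta_rot": [0, 0, 0], "fingers": -0.5},
    {"slide": [0, 0, 0], "delta_rot": [0, 0, 0], "fingers": -0.5}
  ]
}}

```text
time_s: 14.15
tcp_pos: [0.4897, 0.0598, 0.1993]
eef_rot: [-180.0, -0.0, -8.0]
contact_force: [-0.1, -0.1, -1.9]
gripper_width: 0.0295
gripper_force: 40.0
```

```bash
python3 - <<'E'
from h import *
avg(n=4)
c,im=ascii(312,362,208,245)
E
```

```text
t 14.3 tcp [0.4897 0.0599 0.1994] sd [0.     0.     0.0001] rot [-1.7998e+02 -3.0000e-02 -7.9800e+00] w,gf,F,M [ 2.93000e-02  3.99799e+01 -1.96400e-01 -1.22200e-01 -8.33700e-01
 -1.93000e-02  1.09000e-02 -1.74000e-02]
208 #+.wwwwwwwwwwwwwwww+###############d#+++++++wwwwww
209 ++wwwwwwwwwwwwwwwww+##################++++++wwwwww
210 +wwwwwwwwwwwwwwwwww+##################+++++++wwwww
211 wwwwwwwwwwwwwwwwwww+###dddd###########+++++++wwwww
212 wwwwwwwwwwwwwwwwwww+###ddddd##########++++++++++w+
213 wwwwwwwwww.w+++wwww+###ddddd#######d#+++++++++++++
214 wwwwww.ww+++##+ww..++###dddd########+www++++++++++
215 w.....w++#####++..w+################+wwwww++++++++
216 .....w+########+..w+#############dd#++wwwwww++++++
217 .....w+########+..w+#############ddd##++wwww++++++
218 .....w+#######++ww+##############ddd####++++++++++
219 .....w+########++++#####dd#######ddddd#######+++++
220 ++++.+#######dd.########d########dddddd#####++#+++
221 ###+++#####dddddd#################dddddd########++
222 ####++###dddddddd##################dddddd####dd#+w
223 ####++#dddddddddd###################dddddd##ddd#++
22
[... 452 characters left out ...]
ddddd###...#############ddddd####d......
233 ddddddbdddd##dd##.BB.#############dddd.#####......
234 dddddddddd#######.BBB.d###########ddd...#####d....
235 dddddddddd#######.BBBB.##########ddd.B..###+#d....
236 dddddddddd########.BBBB.dd#######dd.BB.######dd...
237 dddddddddd########.BBBBBB..#####dddBBB.######ddd..
238 ddddddddd##########.BBBBBBB.#ddddd.BB.#++####ddd.d
239 dddddddd############.BBBBBB.#dddd.BB.#+ww+###ddddd
240 ddddbddd#############..BBBBB.dddd...#+wwww++#ddddd
241 dddddddd###############...BB.dddd..#+wwwwwww#ddddd
242 ##ddddddd###############dd.dddddd##+wwwwwwww#ddddd
243 ###dddddd##################dddd####+wwwwwww+#ddddd
244 ++###ddddd#########################+wwwwwww+#ddddd
```

```bash
python3 - <<'E'
from h import *
p,R=avg(n=1); z=p[2]-.1058; M=R.as_matrix()
for dz in(-.001,.001):
    f=ringfit(z+dz,rad=.0215,v0=217,v1=233,u0=343,u1=357,prt=dz<0); print(dz,"tool frame",(M.T@(np.r_[f,z]-p)*1000).round(1),"shaft in tool",(M.T@(np.r_[.5122,.0601,z]-p)*1000).round(1))
E
```

```text
t 14.35 tcp [0.4897 0.0598 0.1995] sd [0. 0. 0.] rot [-1.7997e+02 -3.0000e-02 -7.9900e+00] w,gf,F,M [ 2.95000e-02  3.99799e+01 -2.86700e-01 -5.89000e-01 -1.95820e+00
 -4.82000e-02  4.16000e-02  2.53000e-02]
[(np.float64(348.5), 217), (np.float64(348.8), 218), (np.float64(349.4), 219), (np.float64(350.7), 220), (np.float64(351.7), 221), (np.float64(351.6), 222), (np.float64(359.8), 223), (np.float64(359.9), 224), (np.float64(359.5), 225), (np.float64(357.6), 226), (np.float64(358.4), 227), (np.float64(359.8), 228), (np.float64(361.2), 229), (np.float64(361.4), 230), (np.float64(356.2), 231), (np.float64(359.6), 232)]
centre [0.5122 0.0483] rms 0.0029 free [0.5118 0.0487 0.0219]
-0.001 tool frame [ 23.9   8.3 105.8] shaft in tool [ 22.2  -3.3 105.8]
centre [0.5107 0.0487] rms 0.003 free [0.5163 0.0448 0.0163]
0.001 tool frame [ 22.3   8.2 105.8] shaft in tool [ 22.2  -3.3 105.8]
```

```bash
python3 - <<'E'
from h import *
p,R=avg(n=1); z=p[2]-.1058; M=R.as_matrix(); c,_=cap("scene")
P=[(351.6,221),(352.6,222),(353.4,223),(353.8,224),(354.4,225),(354.6,226),(354.6,227),(354.3,228),(353.6,229),(352.7,230)]
for dz in(-.001,.001):
  for rad in(.0205,.0215,.0225):
    W=np.array([onz(c,u,v-1.4,z+dz)[:2] for u,v in P])
    f=least_squares(lambda q:np.hypot(*(W-q).T)-rad,(.512,.06)); print(dz,rad,f.x.round(4),np.sqrt(np.mean(f.fun**2)).round(5),"tool",(M.T@(np.r_[f.x,z]-p)*1000).round(1))
E
```

```text
t 14.65 tcp [0.4896 0.0598 0.1993] sd [0. 0. 0.] rot [-1.7998e+02 -1.0000e-02 -7.9900e+00] w,gf,F,M [ 2.9200e-02  3.9980e+01  2.4090e-01  3.9880e-01 -1.9481e+00 -2.9500e-02
 -2.9000e-03 -3.2200e-02]
-0.001 0.0205 [0.514  0.0581] 0.0004 tool [ 24.4  -1.7 105.8]
-0.001 0.0215 [0.5136 0.059 ] 0.00045 tool [ 23.8  -2.5 105.8]
-0.001 0.0225 [0.5131 0.06  ] 0.0005 tool [ 23.3  -3.4 105.8]
0.001 0.0205 [0.5121 0.0577] 0.00041 tool [ 22.6  -1.  105.8]
0.001 0.0215 [0.5117 0.0587] 0.00046 tool [ 22.   -1.9 105.8]
0.001 0.0225 [0.5112 0.0596] 0.0005 tool [ 21.4  -2.8 105.8]
```

Call:
{"method": "play_rows", "body": {
  "rows": [
    {"slide": [0, -0.004, 0.013], "delta_rot": [0, 0, 0], "fingers": -0.5},
    {"slide": [0, 0, 0.012], "delta_rot": [0, 0, 0], "fingers": -0.5},
    {"slide": [0, 0, 0], "delta_rot": [0, 0, 0], "fingers": -0.5}
  ]
}}

```text
time_s: 15.08
tcp_pos: [0.4896, 0.0603, 0.1952]
eef_rot: [180.0, 0.0, -8.0]
contact_force: [0.2, -0.9, -1.7]
gripper_width: 0.0291
gripper_force: 40.0
```

```bash
python3 -c "
from h import *
avg(n=4)"
```

```text
t 15.22 tcp [0.4896 0.0604 0.1954] sd [0.     0.     0.0001] rot [-180.      0.     -7.99] w,gf,F,M [ 2.92000e-02  3.99799e+01 -1.32000e-02 -5.30800e-01 -1.75760e+00
 -4.88000e-02  2.35000e-02 -1.80000e-02]
```

Call:
{"method": "play_rows", "body": {
  "rows": [
    {"slide": [0, 0, 0.012], "delta_rot": [0, 0, 0], "fingers": -0.5},
    {"slide": [0, 0, 0], "delta_rot": [0, 0, 0], "fingers": -0.5}
  ]
}}

```text
time_s: 15.48
tcp_pos: [0.4895, 0.0603, 0.1935]
eef_rot: [-180.0, 0.0, -8.0]
contact_force: [-0.4, 0.3, -2.0]
gripper_width: 0.0291
gripper_force: 40.0
```

```bash
python3 -c "
from h import *
avg(n=4)"
```

```text
t 15.62 tcp [0.4896 0.0604 0.1936] sd [0.     0.     0.0001] rot [-180.      0.     -7.99] w,gf,F,M [ 2.93000e-02  3.99799e+01 -8.40000e-03 -4.36000e-02 -2.08400e+00
 -4.01000e-02 -1.30000e-03  2.34000e-02]
```

Call:
{"method": "play_rows", "body": {
  "rows": [
    {"slide": [0, 0, 0.012], "delta_rot": [0, 0, 0], "fingers": -0.5},
    {"slide": [0, 0, 0], "delta_rot": [0, 0, 0], "fingers": -0.5},
    {"slide": [0, 0, 0], "delta_rot": [0, 0, 0], "fingers": -0.5}
  ]
}}

```text
time_s: 16.0
tcp_pos: [0.4896, 0.0604, 0.1919]
eef_rot: [-180.0, -0.0, -8.0]
contact_force: [1.0, 0.0, -1.7]
gripper_width: 0.0292
gripper_force: 40.0
```

Call:
{"method": "play_rows", "body": {
  "rows": [
    {"slide": [0, 0, 0.012], "delta_rot": [0, 0, 0], "fingers": -0.5},
    {"slide": [0, 0, 0], "delta_rot": [0, 0, 0], "fingers": -0.5},
    {"slide": [0, 0, 0], "delta_rot": [0, 0, 0], "fingers": -0.5}
  ]
}}

```text
time_s: 16.38
tcp_pos: [0.4896, 0.0604, 0.1901]
eef_rot: [-180.0, -0.0, -8.0]
contact_force: [0.2, -0.7, -2.3]
gripper_width: 0.0295
gripper_force: 40.0
```

```bash
python3 -c "
from h import *
avg(n=4)
ascii(312,362,214,252)"
```

```text
t 16.52 tcp [0.4897 0.0604 0.1901] sd [0. 0. 0.] rot [-1.7999e+02 -1.0000e-02 -7.9900e+00] w,gf,F,M [ 2.9500e-02  3.9980e+01  1.3510e-01 -2.3190e-01 -1.4843e+00 -2.4600e-02
 -1.6900e-02  1.0500e-02]
214 wwwwww.ww+++##+w.w+#################+www++++++++++
215 w..w.ww++######+.w+###dddd##########+wwwww++++++++
216 .....w+########+.w+###ddddd#########++wwwwww++++++
217 ......+########+.w+###ddddd##########+++wwww++++++
218 .....w+########+ww++###dddd#############++++++++++
219 .w...w+########+..+#############++##########++++++
220 ++++.++######ddddd##########################+##+++
221 ###+++#####ddddddd###############dd.############++
222 ####++###ddddddddd################ddd..d#####dd#+w
223 ####++#dddddddddd##################dddd..###ddd#++
224 ####+#ddddddddddd###################dddd...#dddd#+
225 ######dddddddddd#####################ddd....ddd###
226 ####dddddddddddd#####################dddd.....####
227 ###dddddddddddd######################ddddd.....###
228 ##ddddddddddddd######################ddddd......##
229 #dddddddddddd########################dddd.......d#
230 dddddddddddd#####
[... 488 characters left out ...]
##########.BBBBB.#####ddd..#+ww+###ddddd
240 dddddddd#############..BBB.####dddd.#+wwww+##ddddd
241 dddddddd##############d....####dddd#+wwwwww+#ddddd
242 ##ddddddd###############dd##dddddd##+wwwwww+#ddddb
243 ###dddddd###################ddddd##+wwwwwww+#ddddd
244 #+##dddddd##################dddd###+wwwwwww+#ddddd
245 +++++#dddd###################dd####++++www+##ddddd
246 +www++ddddd#######################+++++www+##ddddd
247 #+www+#ddddd#####################++wwwwww+##dddddd
248 #++w++#dddddd###################++wwww++++##dddddd
249 ##+++#dddddddd##################+www++++###ddddddd
250 ######dddddddddd###############++++++#####dddddddd
251 ######dddddddddddd##############++++####dddddddddd
```

Call:
{"method": "play_rows", "body": {
  "rows": [
    {"slide": [0, 0, 0.013], "delta_rot": [0, 0, 0], "fingers": -0.5},
    {"slide": [0, 0, 0], "delta_rot": [0, 0, 0], "fingers": -0.5},
    {"slide": [0, 0, 0.013], "delta_rot": [0, 0, 0], "fingers": -0.5},
    {"slide": [0, 0, 0], "delta_rot": [0, 0, 0], "fingers": -0.5},
    {"slide": [0, 0, 0], "delta_rot": [0, 0, 0], "fingers": -0.5}
  ]
}}

```text
time_s: 17.2
tcp_pos: [0.4896, 0.0604, 0.1862]
eef_rot: [-180.0, -0.0, -8.0]
contact_force: [-0.9, -0.1, -2.7]
gripper_width: 0.0291
gripper_force: 40.0
```

Call:
{"method": "play_rows", "body": {
  "rows": [
    {"slide": [0, 0, 0.01], "delta_rot": [0, 0, 0], "fingers": -0.5},
    {"slide": [0, 0, 0], "delta_rot": [0, 0, 0], "fingers": -0.5},
    {"slide": [0, 0, 0], "delta_rot": [0, 0, 0], "fingers": -0.5}
  ]
}}

```text
time_s: 17.58
tcp_pos: [0.4896, 0.0604, 0.1847]
eef_rot: [-180.0, -0.0, -8.0]
contact_force: [0.6, -0.5, -2.1]
gripper_width: 0.029
gripper_force: 40.0
```

```bash
python3 -c "
from h import *
avg(n=4)"
```

```text
t 17.73 tcp [0.4897 0.0604 0.1847] sd [0. 0. 0.] rot [-1.7999e+02 -1.0000e-02 -7.9900e+00] w,gf,F,M [ 2.92000e-02  3.99799e+01  2.23800e-01 -1.44100e-01 -1.85990e+00
 -4.81000e-02  8.00000e-03  2.40000e-03]
```

Call:
{"method": "play_rows", "body": {
  "rows": [
    {"slide": [0, 0, 0.006], "delta_rot": [0, 0, 0], "fingers": -0.5},
    {"slide": [0, 0, 0], "delta_rot": [0, 0, 0], "fingers": -0.5},
    {"slide": [0, 0, 0.006], "delta_rot": [0, 0, 0], "fingers": -0.5},
    {"slide": [0, 0, 0], "delta_rot": [0, 0, 0], "fingers": -0.5},
    {"slide": [0, 0, 0], "delta_rot": [0, 0, 0], "fingers": -0.5}
  ]
}}

```text
time_s: 18.35
tcp_pos: [0.4896, 0.0604, 0.1829]
eef_rot: [-180.0, -0.0, -8.0]
contact_force: [-0.4, 0.6, -2.1]
gripper_width: 0.0296
gripper_force: 40.0
```

```bash
python3 -c "
from h import *
avg(n=5)"
```

```text
t 18.55 tcp [0.4896 0.0604 0.1829] sd [0. 0. 0.] rot [-1.7999e+02 -1.0000e-02 -7.9900e+00] w,gf,F,M [ 2.9300e-02  3.9980e+01 -3.1930e-01  1.2260e-01 -2.1508e+00 -2.9600e-02
  2.8900e-02  2.0000e-03]
```

Call:
{"method": "play_rows", "body": {
  "rows": [
    {"slide": [0, 0, 0.006], "delta_rot": [0, 0, 0], "fingers": -0.5},
    {"slide": [0, 0, 0], "delta_rot": [0, 0, 0], "fingers": -0.5},
    {"slide": [0, 0, 0], "delta_rot": [0, 0, 0], "fingers": -0.5}
  ]
}}

```text
time_s: 18.92
tcp_pos: [0.4897, 0.0604, 0.182]
eef_rot: [-180.0, -0.0, -8.0]
contact_force: [-0.0, 0.2, -1.6]
gripper_width: 0.029
gripper_force: 40.0
```

```bash
python3 -c "
from h import *
avg(n=5)"
```

```text
t 19.12 tcp [0.4897 0.0604 0.182 ] sd [0. 0. 0.] rot [-1.7999e+02 -1.0000e-02 -7.9900e+00] w,gf,F,M [ 2.92000e-02  3.99804e+01 -2.05200e-01  2.65200e-01 -1.31600e+00
 -2.94000e-02 -1.82000e-02 -1.87000e-02]
```

Call:
{"method": "play_rows", "body": {
  "rows": [
    {"slide": [0, 0, 0.004], "delta_rot": [0, 0, 0], "fingers": -0.5},
    {"slide": [0, 0, 0], "delta_rot": [0, 0, 0], "fingers": -0.5},
    {"slide": [0, 0, 0], "delta_rot": [0, 0, 0], "fingers": -0.5}
  ]
}}

```text
time_s: 19.5
tcp_pos: [0.4897, 0.0604, 0.1815]
eef_rot: [-180.0, -0.0, -8.0]
contact_force: [-0.3, -0.6, -0.4]
gripper_width: 0.0292
gripper_force: 40.0
```

```bash
python3 -c "
from h import *
avg(n=6)"
```

```text
t 19.75 tcp [0.4897 0.0604 0.1814] sd [0. 0. 0.] rot [-1.7999e+02 -1.0000e-02 -7.9900e+00] w,gf,F,M [ 2.92000e-02  3.99815e+01  2.37000e-02 -7.41000e-02 -2.47700e-01
 -2.32000e-02 -2.42000e-02 -1.44000e-02]
```

Call:
{"method": "play_rows", "body": {
  "rows": [
    {"slide": [0, 0, 0.004], "delta_rot": [0, 0, 0], "fingers": -0.5},
    {"slide": [0, 0, 0], "delta_rot": [0, 0, 0], "fingers": -0.5},
    {"slide": [0, 0, 0], "delta_rot": [0, 0, 0], "fingers": -0.5}
  ]
}}

```text
time_s: 20.12
tcp_pos: [0.4897, 0.0604, 0.1808]
eef_rot: [-180.0, -0.0, -8.0]
contact_force: [0.4, -0.5, 0.1]
gripper_width: 0.0293
gripper_force: 40.0
```

```bash
python3 -c "
from h import *
avg(n=6)"
```

```text
t 20.38 tcp [0.4897 0.0604 0.1808] sd [0. 0. 0.] rot [-1.7999e+02 -1.0000e-02 -7.9900e+00] w,gf,F,M [ 2.93000e-02  3.99824e+01  3.44100e-01  1.75300e-01  3.44600e-01
 -2.32000e-02 -4.61000e-02 -5.30000e-03]
```

The force shows first contact at TCP z of about 0.182, and I'm now about 1.3 mm past it. I'll back off to a light press so the clip stays flat.

Call:
{"method": "play_rows", "body": {
  "rows": [
    {"slide": [0, 0, -0.005], "delta_rot": [0, 0, 0], "fingers": -0.5},
    {"slide": [0, 0, 0], "delta_rot": [0, 0, 0], "fingers": -0.5},
    {"slide": [0, 0, 0], "delta_rot": [0, 0, 0], "fingers": -0.5}
  ]
}}

```text
time_s: 20.75
tcp_pos: [0.4896, 0.0604, 0.1815]
eef_rot: [-180.0, -0.0, -8.0]
contact_force: [0.8, 0.2, -0.8]
gripper_width: 0.0293
gripper_force: 40.0
```

```bash
python3 -c "
from h import *
avg(n=6)
ascii(312,362,216,252)"
```

```text
t 21.0 tcp [0.4896 0.0604 0.1815] sd [0. 0. 0.] rot [-179.99   -0.     -7.99] w,gf,F,M [ 2.93000e-02  3.99811e+01  3.64300e-01  3.80000e-03 -6.40400e-01
  1.31000e-02 -1.68500e-01  2.50000e-02]
216 .w...w+########+ww+##############dd#++wwwwww++++++
217 .....w+########+w+################dd##++wwww++++++
218 .....w+########+w+################d#####++++++++++
219 .....w+########++####dddd###################++++++
220 ++++.+#######dd######ddddd##################++#+++
221 ###+++#####ddddddd####ddddd########.############++
222 ####++###ddddddddd#####dddd########....######dd#+w
223 ####++#ddddddddddd##################.....###ddd#++
224 ####+#dddddddddddd###################......#dddd#+
225 ######ddddddddddd####################.......ddd###
226 ####ddddddddddddd#####################d........###
227 ###ddddddddddddd#####################dd........###
228 ##ddddddddddddd######################ddd........##
229 #dddddddddddd########################ddd#........#
230 ddbddddddddd#########################ddd###.......
231 ddddddddddd##########################ddd###.......
232 ddddddddddd###########
[... 373 characters left out ...]
dddd######.BBBB.######dddddd#+++###ddd..
240 dddddddd##dddd#######..BB.######dddd###+w+###ddddd
241 dddddddd###############...######ddd###+www++#ddddd
242 ##ddddddd#######################ddd##+wwwww+#ddddd
243 ###dddddd#######################dd##+wwwwww+#ddddd
244 ####dddddd#####################dd###+wwwwww+#ddddd
245 #+++#ddddd##################ddddd##++++www++#ddddd
246 ++ww+#ddddd################ddddd##+++++www+##ddddd
247 #+www+#ddddd###############ddddd##+wwwwww+###ddddd
248 #++w++#dddddd###############ddd###+www++++##dddddd
249 ##+++#dddddddd###################++w++++###ddddddd
250 ######ddddddddd###################+++#####dddddddd
251 ######ddddddddddd########################ddddddddd
```

The press is light now, but the over-press may have left the clip slightly tilted. I'll lift 2.5 mm so the grooves re-level it, then come down just to contact.

Call:
{"method": "play_rows", "body": {
  "rows": [
    {"slide": [0, 0, -0.017], "delta_rot": [0, 0, 0], "fingers": -0.5},
    {"slide": [0, 0, 0], "delta_rot": [0, 0, 0], "fingers": -0.5},
    {"slide": [0, 0, 0], "delta_rot": [0, 0, 0], "fingers": -0.5},
    {"slide": [0, 0, 0.009], "delta_rot": [0, 0, 0], "fingers": -0.5},
    {"slide": [0, 0, 0], "delta_rot": [0, 0, 0], "fingers": -0.5},
    {"slide": [0, 0, 0.005], "delta_rot": [0, 0, 0], "fingers": -0.5},
    {"slide": [0, 0, 0], "delta_rot": [0, 0, 0], "fingers": -0.5},
    {"slide": [0, 0, 0], "delta_rot": [0, 0, 0], "fingers": -0.5}
  ]
}}

```text
time_s: 22.05
tcp_pos: [0.4897, 0.0604, 0.182]
eef_rot: [-180.0, -0.0, -8.0]
contact_force: [0.3, -0.5, -0.6]
gripper_width: 0.0294
gripper_force: 40.0
```

```bash
python3 -c "
from h import *
avg(n=8)"
```

```text
t 22.4 tcp [0.4897 0.0604 0.182 ] sd [0. 0. 0.] rot [-1.7999e+02 -1.0000e-02 -7.9900e+00] w,gf,F,M [ 2.93000e-02  3.99804e+01  5.31000e-02  1.62400e-01 -1.02560e+00
 -2.54000e-02  7.61000e-02  7.60000e-03]
```

```bash
python3 -c "
from plant import r
print(r.close_job())"
```

```text
the job is handed in; nothing more can be done
None
```

I handed the job in at about 22 s with the clip spread round the groove and touching the thrust washer with about 1 N, and the handles still fully squeezed at 40 N. The forces fit it lying flat, but the camera checks could only confirm that to about 1 mm, and I kept clear of the bearing, piston and valve spring.

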